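# Set up a stain bottle on the stirrer

## Task

Get the stain bottle stirring: first turn the stirrer's stiff dial clockwise until its white pointer is at the red mark, then take the purple-capped bottle from its sloping rest and stand it upright in the middle of the stirrer's round plate. The stirrer is light and stands loose on slippery feet: press it down on the bench while you turn the dial, so that it is neither shifted nor spun round, and leave the blue-capped bottle, the glass jar and the specimen cup alone.

Things in the scene. Friction and masses are not known exactly. Their poses are not given: they have to be found in the camera images.
- purple_center (a point): Centre (half-way up) of the stain bottle: white with a purple cap, 98 tall, body 44 across up to 80 from its underside, cap 26 across above, 0.12 kg, loose. z axis: along the bottle to its cap. It starts in the rest, leaning 30 degrees from vertical towards the robot; its lower 50 is enclosed (on the robot's side; 27 at its sides), above that it is free all round.
- stirrer: The stirrer: loose white box with a blue band, 160 deep (x, front to back), 115 wide (y, to its left), deck 56 above the bench, about 0.26 kg, on four hard feet (friction about 0.5) near its corners. Origin: middle of its underside, on the bench. The dial is on a blue panel on the front half of the deck (front = -x, towards the robot), 42 in front of the middle.
- plate_center (a point): Centre of the upper face of the round grey plate on the rear half of the stirrer's deck: 80 across, flat, no rim, a thin white circle printed on it; 62 above the bench, 34 behind the stirrer's middle. Axes as the stirrer's.
- dial_grip (a point): On the black dial's upright axis, inside its grip bar, 78 above the bench. z: up; x: along the bar to the white pointer end; y: across it. The bar is 44 long, 12 wide; its top is 8 above this point; the flat skirt disc below it (52 across, turns with it; fingertips may press on it) is 17 below this point.
- dial (a joint): Dial angle, rad: 0 = pointer straight to the stirrer's back (+x), positive = clockwise from above; stops at -1.3 and 1.3. The red mark on the panel is at 0.45. About 0.22 N m of friction; it stays where left. Unless the stirrer is pressed down (10 to 15 N) it spins along with the dial.
- rest: Drain rest that holds the bottle: a steel cradle on a blue foot 100 x 90, fixed to the bench. Origin: middle of its underside; x axis level, away from the robot; the bottle leans along -x and up, the centre of its underside 32 above this origin.
- corner_left (a point): Rear left lower corner of the stirrer (80 behind its middle, 58 to its left, at bench height); shows whether the stirrer has shifted.
- corner_right (a point): Rear right lower corner of the stirrer (80 behind its middle, 58 to its right, at bench height).
- blue_bottle_center (a point): Middle of the white bottle with a blue cap, 44 across, 98 tall; loose bystander.
- glass_jar_center (a point): Middle of the glass staining jar with purple inside, 56 across, 90 tall; loose bystander.
- specimen_cup_center (a point): Middle of the clear specimen cup with a red lid, 50 across, 59 tall; loose bystander.
There are look-alikes about, which are no part of the job. Leave any yellow look-alike of the stirrer alone.

How it is judged (in metres and radians):
On the way, in this order (a step that is already met when the one before it is completed fails the run):
1. the dial's pointer is at the red mark (value of joint dial between 0.33 and 0.57 rad), for 0.2 s.
2. the bottle stands upright in the middle of the plate, let go, the dial still at the mark (all of step 1 and horizontal distance between purple_center and plate_center below 0.015 m and z of purple_center in the frame of plate_center between 0.044 and 0.054 m and angle between purple_center's own z axis and vertical below 0.08 rad and contact force between the fingers and purple_bottle below 0.1 N), for 0.2 s.
At the end, for the whole second after the job is handed in: The bottle stands upright and at rest on the plate, its axis within 15 mm of the plate's centre; the dial is within 0.12 rad of the red mark (0.33 to 0.57); the stirrer stands flat and at rest with its plate and rear corners within 25 mm of where they started (all of step 1 and horizontal distance between purple_center and plate_center below 0.015 m and z of purple_center in the frame of plate_center between 0.044 and 0.054 m and angle between purple_center's own z axis and vertical below 0.08 rad and not (distance of any of corner_left, corner_right, plate_center from where it was at the start of the episode above 0.025 m) and linear speed of each of purple_bottle, stirrer below 0.02 m/s and angle between plate_center's own z axis and vertical below 0.05 rad); the robot touches nothing.
It fails at once if the stirrer is shifted or spun: its plate or a rear corner goes more than 25 mm from its start (distance of any of corner_left, corner_right, plate_center from where it was at the start of the episode above 0.025 m).
It fails at once if the bottle is tipped over (angle between purple_center's own z axis and vertical above 0.7 rad).
It fails at once if the blue-capped bottle, the glass jar or the specimen cup is moved more than 30 mm (distance of any of blue_bottle_center, glass_jar_center, specimen_cup_center from where it was at the start of the episode above 0.03 m).
It also fails if it takes over 51 s, if anything falls off the work surface, if the arm or the gripper's body presses on something with over 40 N, if the wrist force passes 120 N, or if a joint passes its speed limit or range.

## Robot

A 6-joint arm with a two-finger parallel gripper is mounted at the origin on the work surface; the furniture and walls round the work are solid. World frame = base frame: x ahead of the robot, y to its left, z up, the work surface at z = 0. Lengths are in m, angles in degrees, forces in N, time in s.
With the tool pointing down it reaches from about 0.4 to 0.825 m from the base axis. Payload 7 kg.
Tool frame: the origin (TCP) lies at the very end of the fingers, on their centre line; the grasp point (between the pads) lies tcp_to_grasp behind it (tcp_to_grasp is the distance from the TCP to the grasp point, in m); x points along the fingers, y is the direction in which the jaws open and shut, and the axes are right-handed (so a half turn about x gives the same grasp; the last joint's range is limited). The gripper opens to 88 mm and grips with 3 to 60 N. Pads are 19 mm wide; open, the fingers measure 130 mm over their backs; the gripper's body (78 mm by 193 mm) begins 47 mm behind the grasp point.
Start: joints at [-55.056, 20.546, 0.682, 0, -70.136, -16.507], TCP at [0.213, -0.64, 0.227] pointing down, gripper open.
Joint ranges: [-176.03, 176.03], [-82.01, 121.73], [-58.28, 71.71], [-173.87, 95.51], [-174.79, -0.11], [-173.66, 173.66]. Speed limits (degrees/s): [136.94, 136.94, 172.46, 180, 180, 180].

## Interface

Orientations are given as [roll, pitch, yaw] about the fixed x, y, z axes, in that order (R = Rz(yaw) Ry(pitch) Rx(roll)).
In Python, from plant import * gives the robot as it stands. The module is installed in compiled form; this text tells all that it offers.
- The arm moves only by the shell command python3 -m pendant 'ROWS'. ROWS is JSON, a list of rows, each an object with "claw": the finger opening in mm, from 0 to 87.6; "linear": the shift along the tool's x, y, z in mm, a list of three; "twist": the turn about the tool's x in rad. In form: [{"claw": claw, "linear": [tx, ty, tz], "twist": twist}, ...]. A call has exactly 10 rows; each row shifts and turns the commanded pose from where the row before left it, along the tool's axes as they then stand; what a row does not reach is not made up. A row lasts 1/12 s, in which the tool goes at most 41.7 mm and 7.16 degrees, less where a joint would pass 70% of its speed; a pose out of reach is approached as far as the arm can. A call with a gripper value outside its range is refused whole. The fingers move at their own pace and stop on an object; the grip force is fixed at half the most. Time passes only in rows, so rows that do not move let the fingers close, or fill a call up. It gives the time, the measured TCP pose, the force and the opening at its end, in the units of the state.
- get_obs(): the state, without advancing time (a new reading comes with each control period).
- snapshot(name): name is "scene" or "top" or "wrist"; returns (picture, depth): 480x640x3 uint8, red, green, blue; 480x640 float32, m along the optical axis (not along the pixel's ray), 0 where there is no reading.
- camera_params(name): a dict with "fx", "fy", "cx", "cy" (pixels), "rvec" (rotation vector, rad) and "tvec" (3), from world to camera coordinates, as OpenCV has them. Camera axes: x right, y down, z forward; pixel columns grow to the right and rows downward; lengths in m; the calibration is good to about 2 mm. The wrist camera is an equidistant fisheye: a pixel r from the principal point sees the ray r / f radians off the axis. A picture is of the moment at which its call begins: read the wrist's pose just before it. camera_params takes no time and is no camera call; for the wrist camera it gives the pose at the moment of the call.
- close_job(): hands the job in, once; it reports no verdict.
Trained networks look in the newest picture that a camera, given by its name, has taken for a name from the list of things; names that differ only in an ending like _2 or _b are one class to them, and where a whole thing is asked for, a point or a joint stands for the part that bears it (a point fixed in the world has none). Each returns a list of dicts, best first, with "confidence" (0 to 1); they miss things now and then, are a little off and sometimes report something else, mostly with a low value. They report only what shows in the picture. A call takes as long as a camera call. They do not tell look-alikes from the thing itself.
- boxes_of(camera, target): "xy" ([column, row] in pixels, amid what is visible of it).
The state is a dict: "clock": time; "joint_pos": joint angles; "qvel": joint speeds; "tau": joint torques, N m; "tool_pos": TCP position; "orientation": TCP orientation; "force": force on the tool from outside, world axes, zero at the start; "moment": the same for the moment, N m; "opening": finger opening in m.
Only numpy, scipy, OpenCV 4.12 (cv2) and the standard library are available. Lean on these libraries where they do the work, as an engineer would, in place of code of your own. Each camera call takes 0.05 s, during which the arm holds its last target. There are 200 camera calls.

## Working session

There is one attempt and no reset: what is moved stays moved. The work goes in short steps, Python scripts to look and compute and a shell command to move; the robot and the scene stay as the last step left them, time stands still between calls to the robot, and variables do not carry over. Pictures are saved under pics/ and viewed, about 8 in all and at most 12, crops included, and the job is handed in when it is done.

```bash
mkdir -p pics; cat > h.py <<'E'
from plant import *
import numpy as np, cv2
from scipy.spatial.transform import Rotation as R
def cam(n):
    p=camera_params(n); Rm=cv2.Rodrigues(np.array(p['rvec'],float))[0]; return p,Rm,np.array(p['tvec'],float).ravel()
def cloud(n,depth):
    p,Rm,t=cam(n); v,u=np.mgrid[0:480,0:640]
    X=np.stack([(u-p['cx'])/p['fx']*depth,(v-p['cy'])/p['fy']*depth,depth],-1)
    return (X-t)@Rm
def save(n,img): cv2.imwrite('pics/'+n+'.png',img[:,:,::-1])
E
python3 - <<'E'
from h import *
o=get_obs(); print({k:o[k] for k in('clock','tool_pos','orientation','force','opening')})
try: print(tcp_to_grasp)
except Exception as e: print(e)
for n in('scene','top'):
    im,d=snapshot(n); save(n,im); np.savez(n,im=im,d=d)
    for t in('purple_center','stirrer','dial_grip','plate_center','rest','blue_bottle_center','glass_jar_center','specimen_cup_center'):
        P=cloud(n,d)
        r=boxes_of(n,t)
        for q in r[:3]:
            c,rw=map(int,map(round,q['xy'])); print(n,t,c,rw,round(q['confidence'],2),P[min(rw,479),min(c,639)].round(3))
a=np.hstack([np.load('scene.npz')['im'],np.load('top.npz')['im']]);save('both',cv2.resize(a,(800,300)))
E
```

```text
{'clock': 0.0, 'tool_pos': array([ 0.21331448, -0.63990511,  0.22563445]), 'orientation': array([ 95.86609701,  89.90678229, 114.29978043]), 'force': array([ 0.37586854, -0.19311289,  0.59106757]), 'opening': 0.08774178660221536}
0.0188
scene purple_center 365 215 0.79 [ 0.586 -0.189  0.104]
scene stirrer 323 273 0.88 [0.488 0.054 0.056]
scene stirrer 252 294 0.57 [0.523 0.251 0.06 ]
scene dial_grip 334 267 0.75 [0.479 0.024 0.067]
scene dial_grip 260 273 0.64 [0.575 0.192 0.068]
scene dial_grip 324 271 0.31 [0.493 0.046 0.057]
scene plate_center 257 295 0.84 [0.513 0.243 0.059]
scene plate_center 322 268 0.82 [0.506 0.042 0.057]
scene rest 359 234 0.59 [ 0.62  -0.203  0.018]
scene blue_bottle_center 424 232 0.46 [ 0.47  -0.327  0.049]
scene glass_jar_center 309 214 0.7 [ 0.758 -0.116  0.058]
scene specimen_cup_center 252 340 0.58 [0.392 0.338 0.054]
top purple_center 416 215 0.78 [ 0.614 -0.198  0.105]
top stirrer 229 241 0.98 [0.563 0.214 0.062]
top stirrer 317 255 0.61 [0.531 0.017 0.063]
top stirrer 477 281 0.3 [ 0.47  -0.335  0.076]
top dial_grip 315 273 0.59 [0.49  0.022 0.083]
top dial_grip 407 208 0.46 [ 0.639 -0.192  0.042]
top plate_center 230 240 0.63 [0.566 0.211 0.063]
top plate_center 316 256 0.59 [0.528 0.02  0.061]
top rest 406 207 0.62 [ 0.643 -0.192  0.032]
top blue_bottle_center 474 286 0.97 [ 0.459 -0.329  0.074]
top glass_jar_center 379 150 0.59 [ 0.771 -0.127  0.061]
top specimen_cup_center 178 306 0.79 [0.421 0.325 0.059]
```

View pics/top.png

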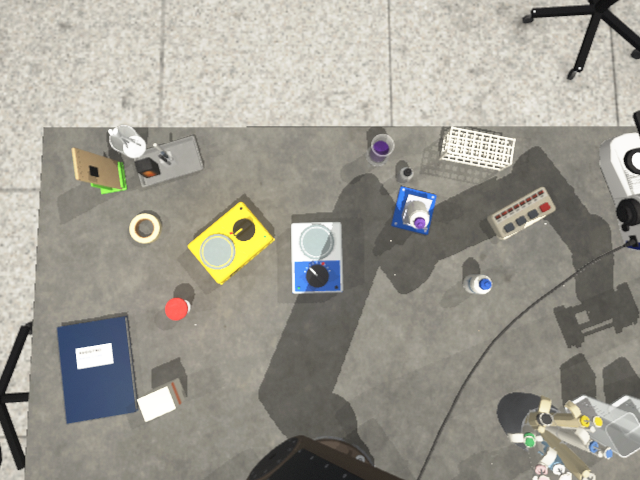

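View pics/scene.png

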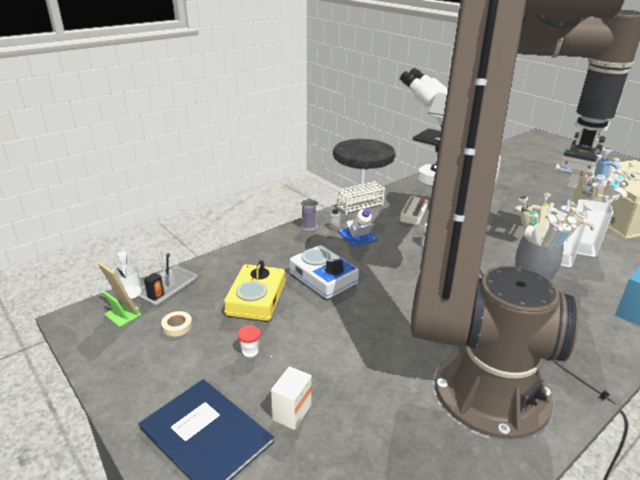

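The top view shows the white stirrer with its blue band at (317,257). The pointer is at about (311,268). The yellow look-alike is at (230,242). The purple-capped bottle sits in the blue rest at (418,217), and the other bottle has a blue cap at (480,284). I'll measure these next and confirm them in one enlarged crop.

```bash
python3 - <<'E'
from h import *
D={n:np.load(n+'.npz') for n in('top','scene')}
for n in D:
    im=D[n]['im'];P=cloud(n,D[n]['d']);ok=D[n]['d']>0
    x,y,z=P[...,0],P[...,1],P[...,2]
    reg=ok&(x>.40)&(x<.68)&(y>-.08)&(y<.11)&(z<.12)
    hsv=cv2.cvtColor(im,cv2.COLOR_RGB2HSV);yel=(hsv[...,0]>20)&(hsv[...,0]<35)&(hsv[...,1]>120)
    deck=reg&(z>.045)&~yel
    r=cv2.minAreaRect((P[deck][:,:2]*1000).astype(np.float32));print(n,'deck',deck.sum(),r, 'zmed',np.median(z[deck]))
    dial=reg&(z>.078); 
    if dial.sum()>5:
        print(n,'dial',dial.sum(),P[dial].mean(0),P[dial].max(0),cv2.minAreaRect((P[dial][:,:2]*1000).astype(np.float32)))
    for k,nm in((0.0588,'plate'),):
        m=reg&(z>.0588)&(z<.068)&(hsv[...,1]<60)&(hsv[...,2]>60)&(x>.5)
        print(n,nm,m.sum(),cv2.minEnclosingCircle((P[m][:,:2]*1000).astype(np.float32)),np.median(P[m],0))
    rr=ok&(x>.5)&(x<.72)&(y>-.27)&(y<-.12)
    blue=rr&(hsv[...,0]>100)&(hsv[...,0]<125)&(hsv[...,1]>150)&(z<.04)
    print(n,'foot',blue.sum(),cv2.minAreaRect((P[blue][:,:2]*1000).astype(np.float32)),np.median(z[blue]))
    cap=rr&(hsv[...,0]>125)&(hsv[...,0]<150)&(hsv[...,1]>80)&(z>.06)
    print(n,'cap',cap.sum(),P[cap].mean(0),P[cap].min(0),P[cap].max(0))
    o=rr&(z>.05)&~cap; print(n,'body',o.sum(),P[o].mean(0),P[o].min(0),P[o].max(0))
im=D['top']['im']
a=cv2.resize(im[205:305,270:355],None,fx=5,fy=5,interpolation=cv2.INTER_CUBIC)
b=cv2.resize(im[175:245,380:450],(375,375),interpolation=cv2.INTER_CUBIC)
c=np.zeros((500,800,3),np.uint8);c[:,:425]=a;c[:375,425:]=b;save('crop',c)
E
```

```text
top deck 3576 ((527.6856079101562, 19.666534423828125), (159.7135467529297, 116.20295715332031), 0.46564990282058716) zmed 0.057054031792713844
top dial 114 [0.48547953 0.01853447 0.08510419] [0.50341767 0.03538466 0.09193484] ((485.4609069824219, 18.577251434326172), (43.117801666259766, 10.830245971679688), 44.671478271484375)
top plate 954 ((561.1658935546875, 22.50905418395996), 63.06395721435547) [0.55974179 0.01938343 0.06150897]
top foot 603 ((639.2243041992188, -215.63265991210938), (90.12389373779297, 98.31954193115234), 75.50189208984375) 0.007390777867078981
top cap 95 [ 0.59598887 -0.20270836  0.11244366] [ 0.5851777  -0.22290068  0.06139763] [ 0.60680041 -0.19147831  0.12025279]
top body 506 [ 0.63602529 -0.20045725  0.07974115] [ 0.58699157 -0.23660762  0.05000835] [ 0.71970336 -0.17525739  0.11475698]
scene deck 1533 ((524.3372802734375, 20.921619415283203), (162.13961791992188, 118.8740234375), 1.3137164115905762) zmed 0.05558173896708884
scene dial 72 [0.48182206 0.02190037 0.08268462] [0.50024009 0.03891791 0.08781915] ((482.2820739746094, 21.467002868652344), (42.08683776855469, 14.272439956665039), 43.148780822753906)
scene plate 305 ((548.2839965820312, 20.6124267578125), 49.951717376708984) [0.55836054 0.02407871 0.06058358]
scene foot 261 ((634.1637573242188, -208.80795288085938), (88.61436462402344, 99.90894317626953), 74.12261199951172) 0.0054291371051204095
scene cap 42 [ 0.59252366 -0.19878753  0.10810183] [ 0.58489555 -0.21431186  0.09970743] [ 0.60477821 -0.18926554  0.117389  ]
scene body 284 [ 0.6194575  -0.19348511  0.07337712] [ 0.58251516 -0.23100658  0.05035567] [ 0.71960294 -0.17346214  0.11160703]
```

View pics/crop.png

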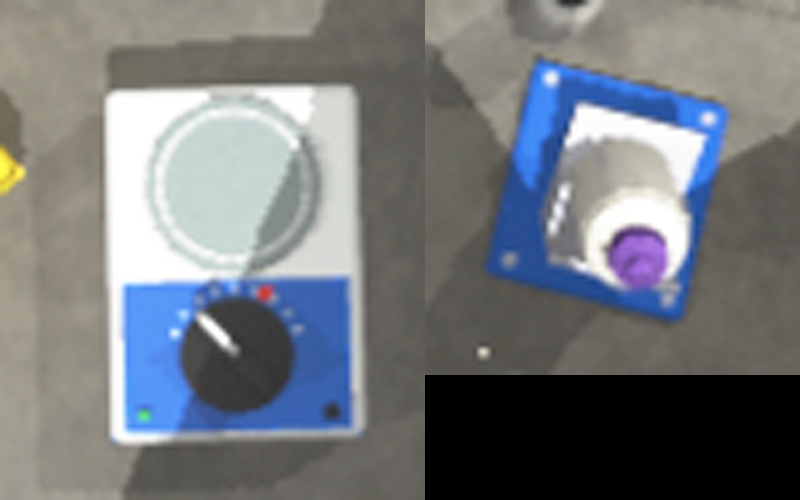

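The crop confirms both targets. The left panel is the white stirrer with its blue dial panel: the pointer is about 45° left of straight back and the red dot is at (265,293). The right panel is the purple-capped bottle leaning towards the robot in its rest.

```bash
cat >> h.py <<'E'
def toolR(o): return R.from_euler('xyz',o['orientation'],degrees=True).as_matrix()
def go(target):
    o=get_obs();M=toolR(o);t=M.T@(np.array(target)-o['tool_pos'])*1000
    print('t',round(o['clock'],2),'pos',o['tool_pos'].round(4),'xdir',M[:,0].round(3),'yaw_y',round(np.degrees(np.arctan2(M[1,1],M[0,1])),1),'F',o['force'].round(1),'open',round(o['opening']*1e3,1),'j6',o['joint_pos'][5].round(1),'-> tool shift mm',t.round(1))
E
python3 -c "
from h import *
go([.485,.0195,.15])
from scipy.spatial.transform import Rotation as R
print(toolR(get_obs()).round(3))"
```

```text
t 0.9 pos [ 0.2135 -0.6404  0.2266] xdir [ 0. -0. -1.] yaw_y 108.4 F [0.2 1.2 0.3] open 87.5 j6 -16.5 -> tool shift mm [ 76.6 540.1 466.3]
[[ 0.    -0.316  0.949]
 [-0.     0.949  0.316]
 [-1.    -0.     0.   ]]
```

```bash

python3 -m pendant '[{"claw":60,"linear":[0,27,23.3],"twist":0},{"claw":60,"linear":[0,27,23.3],"twist":0},{"claw":60,"linear":[0,27,23.3],"twist":0},{"claw":60,"linear":[0,27,23.3],"twist":0},{"claw":60,"linear":[0,27,23.3],"twist":0},{"claw":60,"linear":[0,27,23.3],"twist":0},{"claw":60,"linear":[0,27,23.3],"twist":0},{"claw":60,"linear":[0,27,23.3],"twist":0},{"claw":60,"linear":[0,27,23.3],"twist":0},{"claw":60,"linear":[0,27,23.3],"twist":0}]'
python3 -m pendant '[{"claw":50,"linear":[0,27,23.3],"twist":0},{"claw":50,"linear":[0,27,23.3],"twist":0},{"claw":50,"linear":[0,27,23.3],"twist":0},{"claw":50,"linear":[0,27,23.3],"twist":0},{"claw":50,"linear":[0,27,23.3],"twist":0},{"claw":50,"linear":[8,27,23.3],"twist":0},{"claw":50,"linear":[8,27,23.3],"twist":0},{"claw":50,"linear":[8,27,23.3],"twist":0},{"claw":50,"linear":[8,27,23.3],"twist":0},{"claw":50,"linear":[8,27,23.3],"twist":0}]'
python3 -m pendant '[{"claw":40,"linear":[6,0,0],"twist":-0.1},{"claw":40,"linear":[6,0,0],"twist":-0.1},{"claw":40,"linear":[6,0,0],"twist":-0.1},{"claw":40,"linear":[6,0,0],"twist":-0.1},{"claw":40,"linear":[6,0,0],"twist":-0.06},{"claw":40,"linear":[0,0,0],"twist":0},{"claw":40,"linear":[0,0,0],"twist":0},{"claw":40,"linear":[0,0,0],"twist":0},{"claw":40,"linear":[0,0,0],"twist":0},{"claw":40,"linear":[0,0,0],"twist":0}]'
python3 - <<'E'
from h import *
go([.485,.0195,.063])
im,d=snapshot('wrist'); save('w1',im); np.savez('w1',im=im,d=d)
p,Rm,t=cam('wrist'); print(p)
v,u=np.mgrid[0:480,0:640];a=(u-p['cx'])/p['fx'];b=(v-p['cy'])/p['fy'];th=np.hypot(a,b)+1e-9
s=np.tan(th)/th; X=np.stack([a*s*d,b*s*d,d],-1); P=(X-t)@Rm
m=(d>0)&(th<1.3)&(P[...,2]>.079)&(P[...,2]<.095)&(abs(P[...,0]-.485)<.04)&(abs(P[...,1]-.02)<.04)
print(m.sum(),P[m].mean(0),cv2.minAreaRect((P[m][:,:2]*1000).astype(np.float32)))
m=(d>0)&(th<1.3)&(P[...,2]>.0585)&(P[...,2]<.068)&(abs(P[...,0]-.56)<.05)&(abs(P[...,1]-.02)<.05)
print(m.sum(),np.median(P[m],0),cv2.minAreaRect((P[m][:,:2]*1000).astype(np.float32)))
E
```

```text
clock: 1.73
tool_pos: [0.3494, -0.309, 0.2269]
orientation: [-38.9, 89.9, -20.5]
force: [0.6, 0.4, 0.5]
opening: 0.0603
clock: 2.57
tool_pos: [0.4851, 0.0212, 0.1867]
orientation: [3.8, 89.9, 22.2]
force: [0.3, -0.4, -0.0]
opening: 0.05
clock: 3.4
tool_pos: [0.485, 0.0194, 0.157]
orientation: [-25.1, 90.0, 19.6]
force: [-0.4, -0.2, 0.6]
opening: 0.0397
t 3.4 pos [0.485  0.0194 0.157 ] xdir [ 0.001  0.    -1.   ] yaw_y 134.7 F [-0.4 -0.2  0.6] open 39.7 j6 -70.8 -> tool shift mm [94.   0.1  0. ]
{'fx': 371.64829954431775, 'fy': 371.64829954431775, 'cx': 322.1519214864906, 'cy': 239.8003100875551, 'rvec': array([-1.15771973, -2.77551812, -0.39544934]), 'tvec': array([ 0.32761459, -0.35912899,  0.22324872])}
1161 [0.48429545 0.0172638  0.08524578] ((485.09246826171875, 18.022371292114258), (44.59618377685547, 11.553827285766602), 43.90385437011719)
2215 [0.53655257 0.00819238 0.06164019] ((535.9776000976562, 9.746768951416016), (47.088653564453125, 76.81130981445312), 19.484952926635742)
```

```bash

python3 -m pendant '[{"claw":40,"linear":[20,-1,0],"twist":0},{"claw":40,"linear":[20,0,0],"twist":0},{"claw":40,"linear":[20,0,0],"twist":0},{"claw":40,"linear":[15,0,0],"twist":0},{"claw":40,"linear":[10,0,0],"twist":0},{"claw":40,"linear":[6,0,0],"twist":0},{"claw":40,"linear":[2,0,0],"twist":0},{"claw":30,"linear":[0,0,0],"twist":0},{"claw":22,"linear":[0,0,0],"twist":0},{"claw":18,"linear":[0,0,0],"twist":0}]'
python3 -m pendant '[{"claw":16,"linear":[0,0,0],"twist":0},{"claw":14,"linear":[0,0,0],"twist":0},{"claw":12,"linear":[0,0,0],"twist":0},{"claw":8,"linear":[0,0,0],"twist":0},{"claw":4,"linear":[0,0,0],"twist":0},{"claw":4,"linear":[0,0,0],"twist":0},{"claw":4,"linear":[1,0,0],"twist":0},{"claw":4,"linear":[1,0,0],"twist":0},{"claw":4,"linear":[1,0,0],"twist":0},{"claw":4,"linear":[0,0,0],"twist":0}]'
python3 -c "
from h import *
go([.485,.018,.061])"
```

```text
clock: 4.28
tool_pos: [0.486, 0.0188, 0.0643]
orientation: [-24.5, 89.9, 20.3]
force: [-0.8, 0.3, -0.2]
opening: 0.0257
clock: 5.12
tool_pos: [0.4858, 0.0187, 0.0633]
orientation: [-49.5, 89.9, -4.6]
force: [-12.5, 1.6, 35.8]
opening: 0.0121
t 5.12 pos [0.4858 0.0187 0.0633] xdir [ 0.001 -0.    -1.   ] yaw_y 134.9 F [-12.5   1.6  35.8] open 12.1 j6 -70.7 -> tool shift mm [ 2.3  0.1 -1.1]
```

```bash

python3 -m pendant '[{"claw":4,"linear":[-0.5,0,0],"twist":0},{"claw":4,"linear":[-0.5,0,0],"twist":0},{"claw":4,"linear":[0,0,0],"twist":0},{"claw":4,"linear":[0,0,0],"twist":0},{"claw":4,"linear":[0,0,0],"twist":0},{"claw":4,"linear":[0,0,0],"twist":0},{"claw":4,"linear":[0,0,0],"twist":0},{"claw":4,"linear":[0,0,0],"twist":0},{"claw":4,"linear":[0,0,0],"twist":0},{"claw":4,"linear":[0,0,0],"twist":0}]'
```

```text
clock: 5.95
tool_pos: [0.4858, 0.0187, 0.0634]
orientation: [-41.9, 89.9, 2.9]
force: [-8.8, 1.4, 24.4]
opening: 0.0117
```

```bash

python3 -m pendant '[{"claw":4,"linear":[0,0.4,-0.4],"twist":0},{"claw":4,"linear":[0,0,0],"twist":0.04},{"claw":4,"linear":[0,0,0],"twist":0.08},{"claw":4,"linear":[0,0,0],"twist":0.08},{"claw":4,"linear":[0,0,0],"twist":0.08},{"claw":4,"linear":[0,0,0],"twist":0.08},{"claw":4,"linear":[0,0,0],"twist":0.08},{"claw":4,"linear":[0,0,0],"twist":0.08},{"claw":4,"linear":[0,0,0],"twist":0.08},{"claw":4,"linear":[0,0,0],"twist":0}]'
python3 -c "
from h import *
go([.485,.018,.061])
print(get_obs()['moment'])
im,d=snapshot('top');save('t2',im[205:305,270:355])"
```

```text
clock: 6.78
tool_pos: [0.4858, 0.0187, 0.0635]
orientation: [-13.6, 89.9, -3.4]
force: [-5.1, -0.4, 21.5]
opening: 0.012
t 6.78 pos [0.4858 0.0187 0.0635] xdir [ 0.002 -0.    -1.   ] yaw_y 100.2 F [-5.1 -0.4 21.5] open 12.0 j6 -105.3 -> tool shift mm [ 2.5 -0.5 -0.9]
[-0.13779027  2.1554545  -0.05342541]
```

```bash
python3 - <<'E'
from h import *
a=np.hstack([cv2.imread('pics/t2.png')[:,:,::-1],np.load('top.npz')['im'][205:305,270:355]])
save('t2b',cv2.resize(a,None,fx=4,fy=4))
E
```

```text
(no output)
```

View pics/t2b.png

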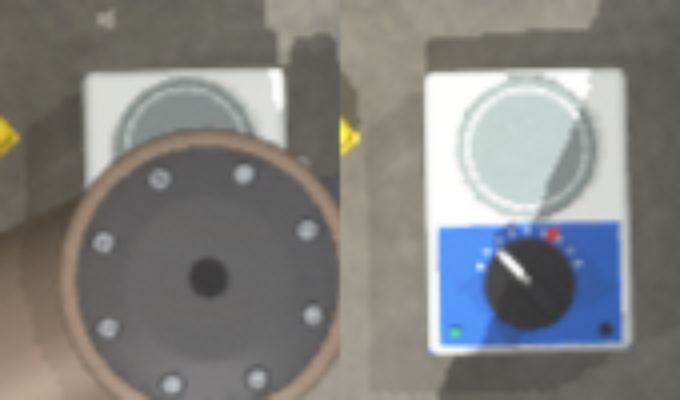

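The stirrer has not moved: its rear edge lies on the same pixels before and after. I'll carry on turning.

```bash

python3 -m pendant '[{"claw":4,"linear":[0,0,0],"twist":0.06},{"claw":4,"linear":[0,0,0],"twist":0.08},{"claw":4,"linear":[0,0,0],"twist":0.08},{"claw":4,"linear":[0,0,0],"twist":0.08},{"claw":4,"linear":[0,0,0],"twist":0.08},{"claw":4,"linear":[0,0,0],"twist":0.08},{"claw":4,"linear":[0,0,0],"twist":0.08},{"claw":4,"linear":[0,0,0],"twist":0.08},{"claw":4,"linear":[0,0,0],"twist":0},{"claw":4,"linear":[0,0,0],"twist":0}]'
python3 -c "
from h import *
go([.485,.018,.061])
print(get_obs()['moment'])"
python3 -m pendant '[{"claw":4,"linear":[-0.6,0,0],"twist":0},{"claw":4,"linear":[0,0,0],"twist":0},{"claw":18,"linear":[0,0,0],"twist":0},{"claw":30,"linear":[0,0,0],"twist":0},{"claw":40,"linear":[0,0,0],"twist":0},{"claw":40,"linear":[-5,0,0],"twist":0},{"claw":40,"linear":[-20,0,0],"twist":0},{"claw":50,"linear":[-30,0,0],"twist":0},{"claw":60,"linear":[-30,0,0],"twist":0},{"claw":70,"linear":[-15,0,0],"twist":0}]'
python3 - <<'E'
from h import *
go([.485,.018,.061])
im,d=snapshot('wrist'); save('w2',im)
p,Rm,t=cam('wrist')
v,u=np.mgrid[0:480,0:640];a=(u-p['cx'])/p['fx'];b=(v-p['cy'])/p['fy'];th=np.hypot(a,b)+1e-9
s=np.tan(th)/th; X=np.stack([a*s*d,b*s*d,d],-1); P=(X-t)@Rm
m=(d>0)&(th<1.3)&(P[...,2]>.079)&(P[...,2]<.095)&(abs(P[...,0]-.485)<.04)&(abs(P[...,1]-.02)<.04)
print(m.sum(),P[m].mean(0),cv2.minAreaRect((P[m][:,:2]*1000).astype(np.float32)))
m=(d>0)&(th<1.3)&(P[...,2]>.048)&(P[...,2]<.07)&(abs(P[...,0]-.52)<.12)&(abs(P[...,1]-.02)<.08)
print(m.sum(),cv2.minAreaRect((P[m][:,:2]*1000).astype(np.float32)))
E
```

```text
clock: 7.67
tool_pos: [0.4858, 0.0186, 0.0635]
orientation: [20.8, 89.9, -4.3]
force: [-5.5, -1.3, 20.7]
opening: 0.0116
t 7.67 pos [0.4858 0.0186 0.0635] xdir [ 0.002 -0.    -1.   ] yaw_y 64.9 F [-5.5 -1.3 20.7] open 11.6 j6 -140.6 -> tool shift mm [ 2.5 -0.9 -0.5]
[-0.37638916  2.05145792 -0.21240517]
clock: 8.5
tool_pos: [0.4861, 0.0189, 0.1657]
orientation: [36.4, 89.8, 11.3]
force: [1.4, 1.1, 1.1]
opening: 0.0549
t 8.5 pos [0.4861 0.0189 0.1657] xdir [ 0.003  0.001 -1.   ] yaw_y 64.9 F [1.4 1.1 1.1] open 54.9 j6 -140.6 -> tool shift mm [104.7  -1.5  -1. ]
1090 [0.48531576 0.01921727 0.08708451] ((486.9438171386719, 18.675521850585938), (11.32252311706543, 45.03287124633789), 64.54110717773438)
19145 ((527.8665771484375, 19.87911605834961), (159.2486572265625, 115.79603576660156), 1.2406591176986694)
```

View pics/w2.png

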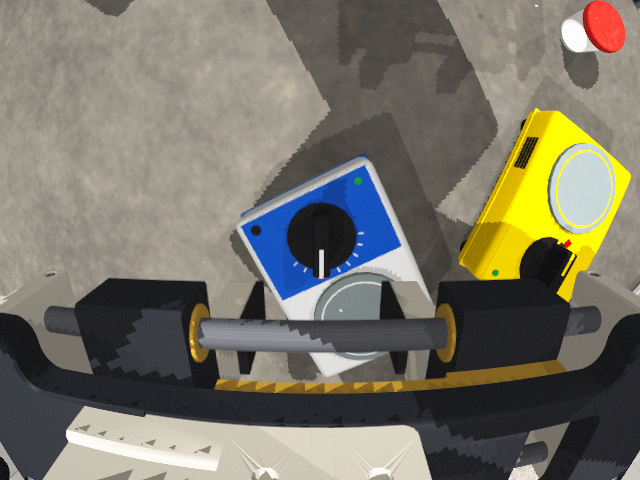

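The wrist view shows the dial pointer at (322,265), aimed at the red mark. It measures about 0.46 rad and the stirrer is unmoved. Next is the bottle.

```bash

python3 -m pendant '[{"claw":80,"linear":[-6,-21.6,29.5],"twist":0},{"claw":80,"linear":[-6,-21.6,29.5],"twist":0},{"claw":80,"linear":[-6,-21.6,29.5],"twist":0},{"claw":80,"linear":[-6,-21.6,29.5],"twist":0},{"claw":80,"linear":[-6,-21.6,29.5],"twist":0},{"claw":80,"linear":[-6,-21.6,29.5],"twist":0},{"claw":80,"linear":[-6,-21.6,29.5],"twist":0},{"claw":80,"linear":[0,0,0],"twist":-0.088},{"claw":80,"linear":[0,0,0],"twist":-0.088},{"claw":80,"linear":[0,0,0],"twist":0}]'
python3 - <<'E'
from h import *
go([.609,-.2055,.0634])
im,d=snapshot('wrist'); save('w3',im)
p,Rm,t=cam('wrist')
v,u=np.mgrid[0:480,0:640];a=(u-p['cx'])/p['fx'];b=(v-p['cy'])/p['fy'];th=np.hypot(a,b)+1e-9
s=np.tan(th)/th; X=np.stack([a*s*d,b*s*d,d],-1); P=(X-t)@Rm
np.savez('w3',im=im,P=P,d=d)
hsv=cv2.cvtColor(im,cv2.COLOR_RGB2HSV)
rr=(d>0)&(th<1.3)&(abs(P[...,0]-.63)<.09)&(abs(P[...,1]+.21)<.08)
bl=rr&(hsv[...,0]>100)&(hsv[...,0]<125)&(hsv[...,1]>150)&(P[...,2]<.03)&(P[...,2]>0)
print('foot',bl.sum(),cv2.minAreaRect((P[bl][:,:2]*1000).astype(np.float32)),np.median(P[bl][:,2]))
pu=rr&(hsv[...,0]>125)&(hsv[...,0]<150)&(hsv[...,1]>80)&(P[...,2]>.08)&(P[...,2]<.14)
print('cap',pu.sum(),np.median(P[pu],0),P[pu].min(0),P[pu].max(0))
from scipy.optimize import least_squares
wh=rr&~pu&(hsv[...,1]<60)&(P[...,2]>.085)&(P[...,2]<.125)
Q=P[wh]; print('body',len(Q),Q.min(0),Q.max(0))
ax=np.array([-.5*np.cos(np.radians(15)),.5*np.sin(np.radians(15)),.866])
q=Q-np.array([.637,-.213,.032]);h=q@ax
sel=(h>45)&(h<200) if 0 else (h>.045)&(h<.078);Q=Q[sel]
def f(c): 
    r=Q-np.array([c[0],c[1],.032]); r=r-np.outer(r@ax,ax); return np.linalg.norm(r,axis=1)-.022
s=least_squares(f,[.637,-.213],loss='soft_l1',f_scale=.002);print(len(Q),'base',s.x,'rms',np.sqrt((s.fun**2).mean()))
E
```

```text
clock: 9.38
tool_pos: [0.6075, -0.2067, 0.2032]
orientation: [-173.3, 89.9, 171.8]
force: [-0.7, 0.6, -0.6]
opening: 0.0797
t 9.38 pos [ 0.6075 -0.2067  0.2032] xdir [-0.002  0.    -1.   ] yaw_y 75.1 F [-0.7  0.6 -0.6] open 79.7 j6 -103.5 -> tool shift mm [139.8   1.6   1.4]
foot 3408 ((640.3671875, -215.24925231933594), (90.58546447753906, 101.17804718017578), 75.10513305664062) 0.0075904151175833195
cap 983 [ 0.59543266 -0.20312936  0.11352455] [ 0.5847578  -0.21571889  0.09381523] [ 0.60950877 -0.19180674  0.11854625]
body 1636 [ 0.5857575  -0.22924112  0.08505469] [ 0.63478879 -0.1849061   0.11012875]
1602 base [ 0.63494969 -0.21393335] rms 0.004204499742319397
```

View pics/w3.png

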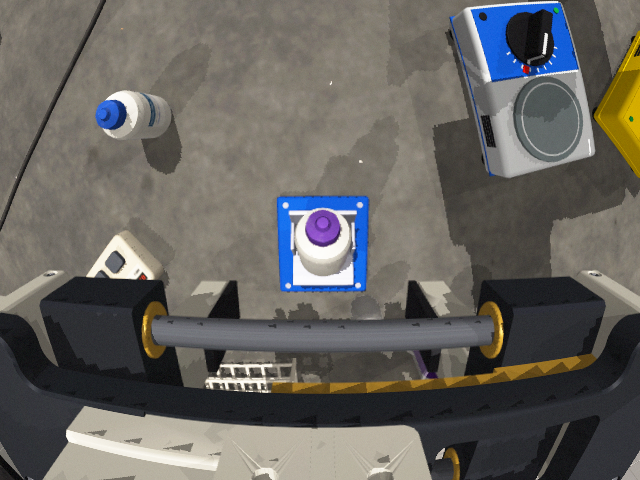

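```bash

python3 -m pendant '[{"claw":80,"linear":[20,0.4,4],"twist":0},{"claw":80,"linear":[25,0,0],"twist":0},{"claw":80,"linear":[25,0,0],"twist":0},{"claw":80,"linear":[25,0,0],"twist":0},{"claw":75,"linear":[20,0,0],"twist":0},{"claw":70,"linear":[13,0,0],"twist":0},{"claw":66,"linear":[8,0,0],"twist":0},{"claw":62,"linear":[4,0,0],"twist":0},{"claw":58,"linear":[0,0,0],"twist":0},{"claw":54,"linear":[0,0,0],"twist":0}]'
python3 -m pendant '[{"claw":51,"linear":[0,0,0],"twist":0},{"claw":49,"linear":[0,0,0],"twist":0},{"claw":47,"linear":[0,0,0],"twist":0},{"claw":46,"linear":[0,0,0],"twist":0},{"claw":45,"linear":[0,0,0],"twist":0},{"claw":43,"linear":[0,0,0],"twist":0},{"claw":36,"linear":[0,0,0],"twist":0},{"claw":30,"linear":[0,0,0],"twist":0},{"claw":30,"linear":[0,0,0],"twist":0},{"claw":30,"linear":[0,0,0],"twist":0}]'
python3 -c "
from h import *
go([.48,-.13,.15])"
```

```text
clock: 10.27
tool_pos: [0.6122, -0.2064, 0.065]
orientation: [0.6, 89.9, -14.4]
force: [0.2, -0.1, -0.7]
opening: 0.0564
clock: 11.1
tool_pos: [0.6118, -0.2067, 0.0644]
orientation: [-30.7, 90.0, -45.7]
force: [-0.6, -1.6, 3.1]
opening: 0.0434
t 11.1 pos [ 0.6118 -0.2067  0.0644] xdir [ 0. -0. -1.] yaw_y 75.0 F [-0.6 -1.6  3.1] open 43.4 j6 -103.6 -> tool shift mm [ -85.6   40.  -147.1]
```

```bash

python3 -m pendant '[{"claw":30,"linear":[-6,0,-3.5],"twist":0},{"claw":30,"linear":[-9,0,-5.2],"twist":0},{"claw":30,"linear":[-9,0,-5.2],"twist":0},{"claw":30,"linear":[-10,0,-5.8],"twist":0},{"claw":30,"linear":[-10,0,-5.8],"twist":0},{"claw":30,"linear":[-10,0,-5.8],"twist":0},{"claw":30,"linear":[0,10,-25],"twist":0},{"claw":30,"linear":[0,10,-31],"twist":0},{"claw":30,"linear":[0,10,-31],"twist":0},{"claw":30,"linear":[0,10,-28],"twist":0}]'
python3 - <<'E'
from h import *
go([.48,-.13,.052])
im,d=snapshot('scene'); save('s4',cv2.resize(im[180:300,270:430],None,fx=4,fy=4,interpolation=cv2.INTER_CUBIC))
E
```

```text
clock: 11.93
tool_pos: [0.4782, -0.1295, 0.1185]
orientation: [168.2, 90.0, 153.2]
force: [-0.0, 1.0, -1.2]
opening: 0.0437
t 11.93 pos [ 0.4782 -0.1295  0.1185] xdir [-0.001  0.    -1.   ] yaw_y 74.9 F [-0.   1.  -1.2] open 43.7 j6 -112.7 -> tool shift mm [66.5 -0.1  1.9]
```

View pics/s4.png

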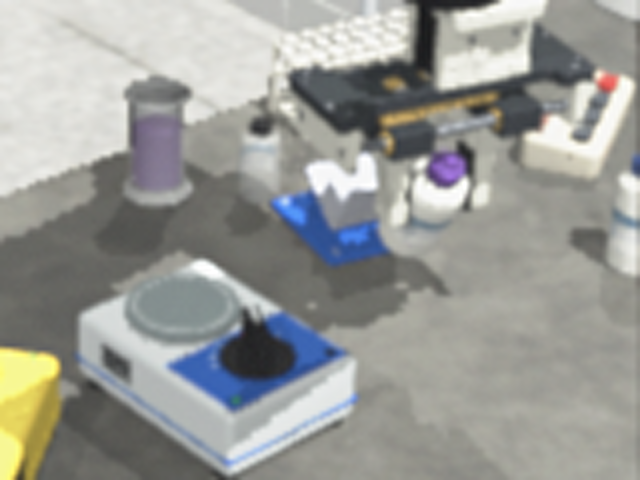

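The bottle is held between the pads at (440,190), still leaning, and the rest is empty at (345,205). I'll lower its edge onto free bench to turn it upright about the jaw axis.

```bash

python3 -m pendant '[{"claw":30,"linear":[15,0,0],"twist":0},{"claw":30,"linear":[20,0,0],"twist":0},{"claw":30,"linear":[20,0,0],"twist":0},{"claw":30,"linear":[10,0,0],"twist":0},{"claw":30,"linear":[4,0,0],"twist":0},{"claw":30,"linear":[2,0,0],"twist":0},{"claw":30,"linear":[1,0,0],"twist":0},{"claw":30,"linear":[1,0,0],"twist":0},{"claw":30,"linear":[1,0,0],"twist":0},{"claw":30,"linear":[0,0,0],"twist":0}]'
python3 -c "
from h import *
go([.48,-.13,.0434])"
```

```text
clock: 12.82
tool_pos: [0.481, -0.13, 0.0446]
orientation: [22.5, 90.0, 7.5]
force: [-0.6, -0.1, -0.8]
opening: 0.0435
t 12.82 pos [ 0.481  -0.13    0.0446] xdir [ 0.001  0.    -1.   ] yaw_y 75.0 F [-0.6 -0.1 -0.8] open 43.5 j6 -112.5 -> tool shift mm [ 1.2 -0.3 -1. ]
```

```bash

python3 -m pendant '[{"claw":30,"linear":[0.7,0,0],"twist":0},{"claw":30,"linear":[0,0,0],"twist":0},{"claw":30,"linear":[0.7,0,0],"twist":0},{"claw":30,"linear":[0,0,0],"twist":0},{"claw":30,"linear":[0.7,0,0],"twist":0},{"claw":30,"linear":[0.6,0,0],"twist":0},{"claw":30,"linear":[0,0,0],"twist":0},{"claw":30,"linear":[0,0,0],"twist":0},{"claw":30,"linear":[0,0,0],"twist":0},{"claw":30,"linear":[0,0,0],"twist":0}]'
python3 -c "
from h import *
go([.48,-.13,.0434])"
```

```text
clock: 13.65
tool_pos: [0.4811, -0.1301, 0.0423]
orientation: [-4.0, 90.0, -19.0]
force: [-2.6, 1.1, 10.8]
opening: 0.0438
t 13.65 pos [ 0.4811 -0.1301  0.0423] xdir [ 0.001 -0.    -1.   ] yaw_y 75.0 F [-2.6  1.1 10.8] open 43.8 j6 -112.5 -> tool shift mm [-1.1 -0.2 -1.1]
```

```bash

python3 -m pendant '[{"claw":30,"linear":[0,0,2],"twist":0},{"claw":30,"linear":[0,0,2],"twist":0},{"claw":30,"linear":[0,0,2],"twist":0},{"claw":30,"linear":[0,0,2],"twist":0},{"claw":30,"linear":[0,0,2],"twist":0},{"claw":30,"linear":[0,0,2],"twist":0},{"claw":30,"linear":[0,0,2],"twist":0},{"claw":30,"linear":[0,0,2],"twist":0},{"claw":30,"linear":[0,0,2],"twist":0},{"claw":30,"linear":[0,0,0],"twist":0}]'
python3 - <<'E'
from h import *
go([.48,-.13,.0434])
im,d=snapshot('scene'); save('s5',cv2.resize(im[200:300,340:460],None,fx=5,fy=5,interpolation=cv2.INTER_CUBIC))
E
```

```text
clock: 14.48
tool_pos: [0.4966, -0.1349, 0.0417]
orientation: [-159.3, 89.8, -174.3]
force: [-5.7, 0.4, 9.5]
opening: 0.0437
t 14.48 pos [ 0.4966 -0.1349  0.0417] xdir [-0.003 -0.    -1.   ] yaw_y 75.0 F [-5.7  0.4  9.5] open 43.7 j6 -111.7 -> tool shift mm [ -1.7   0.4 -17.3]
```

View pics/s5.png

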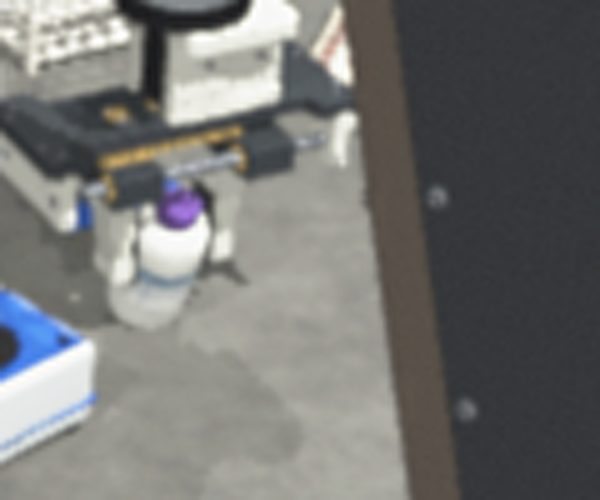

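The bottle has started to right itself: in the image its lean is about 17°, down from about 25°. Axis from (150,310) to the cap at (183,205). Continuing.

```bash

python3 -m pendant '[{"claw":30,"linear":[0.1,0,2],"twist":0},{"claw":30,"linear":[0.1,0,2],"twist":0},{"claw":30,"linear":[0.2,0,2],"twist":0},{"claw":30,"linear":[0.3,0,2],"twist":0},{"claw":30,"linear":[0.3,0,2],"twist":0},{"claw":30,"linear":[0.4,0,2],"twist":0},{"claw":30,"linear":[0.4,0,2],"twist":0},{"claw":30,"linear":[0.5,0,2],"twist":0},{"claw":30,"linear":[0,0,0],"twist":0},{"claw":30,"linear":[0,0,0],"twist":0}]'
python3 - <<'E'
from h import *
go([.48,-.13,.0434])
im,d=snapshot('scene'); np.savez('s6',im=im,d=d); P=cloud('scene',d)
hsv=cv2.cvtColor(im,cv2.COLOR_RGB2HSV);o=get_obs()['tool_pos']
rr=(d>0)&(abs(P[...,0]-o[0])<.06)&(abs(P[...,1]-o[1])<.06)
pu=rr&(hsv[...,0]>125)&(hsv[...,0]<150)&(hsv[...,1]>80)&(P[...,2]>.06)
v,u=np.nonzero(pu);print('cap px',u.mean(),v.mean(),len(u),P[pu].mean(0),'top z',P[pu].max(0))
E
```

```text
clock: 15.37
tool_pos: [0.5119, -0.139, 0.0392]
orientation: [-160.4, 89.8, -175.4]
force: [-5.7, 1.0, 6.8]
opening: 0.0441
t 15.37 pos [ 0.5119 -0.139   0.0392] xdir [-0.003 -0.    -1.   ] yaw_y 75.0 F [-5.7  1.   6.8] open 44.1 j6 -111.0 -> tool shift mm [ -4.1   0.4 -33.2]
cap px 372.6808510638298 238.0 47 [ 0.49525912 -0.13209914  0.08943503] top z [ 0.50416589 -0.1223431   0.09709291]
```

```bash

python3 -m pendant '[{"claw":30,"linear":[0.5,0,1],"twist":0},{"claw":30,"linear":[0.5,0,1],"twist":0},{"claw":30,"linear":[0.5,0,1],"twist":0},{"claw":30,"linear":[0.5,0,1],"twist":0},{"claw":30,"linear":[0.5,0,1],"twist":0},{"claw":30,"linear":[0.5,0,1],"twist":0},{"claw":30,"linear":[0,0,0],"twist":0},{"claw":30,"linear":[0,0,0],"twist":0},{"claw":30,"linear":[0,0,0],"twist":0},{"claw":30,"linear":[0,0,0],"twist":0}]'
python3 - <<'E'
from h import *
go([.48,-.13,.0434])
im,d=snapshot('scene'); np.savez('s6',im=im,d=d); P=cloud('scene',d)
hsv=cv2.cvtColor(im,cv2.COLOR_RGB2HSV);o=get_obs()['tool_pos']
rr=(d>0)&(abs(P[...,0]-o[0])<.06)&(abs(P[...,1]-o[1])<.06)
pu=rr&(hsv[...,0]>125)&(hsv[...,0]<150)&(hsv[...,1]>80)&(P[...,2]>.06)
v,u=np.nonzero(pu);print('cap px',u.mean(),v.mean(),len(u),P[pu].mean(0),'top z',P[pu].max(0))
save('s6',cv2.resize(im[210:280,340:420],None,fx=8,fy=8,interpolation=cv2.INTER_CUBIC))
E
```

```text
clock: 16.25
tool_pos: [0.5186, -0.1408, 0.0368]
orientation: [-142.3, 89.9, -157.3]
force: [-4.0, -0.4, 12.2]
opening: 0.0435
t 16.25 pos [ 0.5186 -0.1408  0.0368] xdir [-0.001 -0.001 -1.   ] yaw_y 75.0 F [-4.  -0.4 12.2] open 43.5 j6 -110.8 -> tool shift mm [ -6.5   0.4 -40.1]
cap px 371.3255813953488 236.90697674418604 43 [ 0.50163469 -0.13310071  0.08958586] top z [ 0.51275146 -0.10493281  0.10649937]
```

View pics/s6.png

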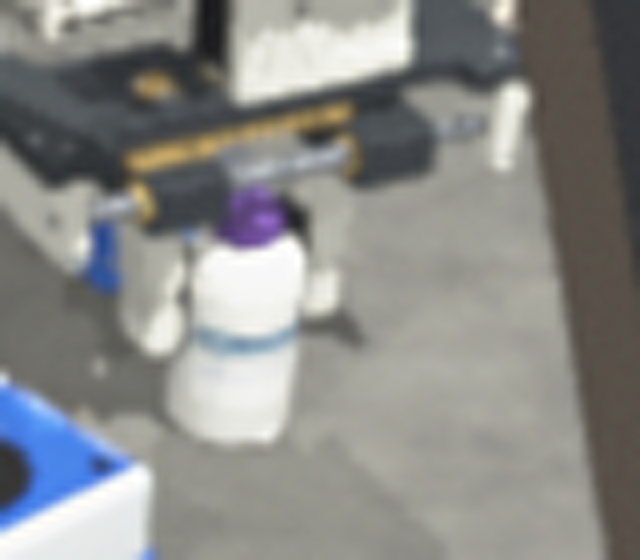

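```bash
python3 - <<'E'
from h import *
p=camera_params('scene')
K=np.array([[p['fx'],0,p['cx']],[0,p['fy'],p['cy']],[0,0,1]])
def pr(X): return cv2.projectPoints(np.array(X,float),np.array(p['rvec']),np.array(p['tvec']),K,None)[0][:,0]
x,y=.5186,-.1408
q=pr([[x,y,0],[x,y,.089],[x,y,.098]]); print(((q-[340,210])*8).round(0))
print('cam',-cam('scene')[1].T@cam('scene')[2])
for t in (0,5,10,15,20):  # tilt toward -restx about grasp point at z .0556,h 57
    a=np.radians(t);ax=np.array([-np.sin(a)*.966,np.sin(a)*.259,np.cos(a)]);g=np.array([x,y,.0556])
    print(t,((pr([g-57*1e-3*ax,g+.032*ax])-[340,210])*8).round(0).tolist())
E
```

```text
[[216. 400.]
 [232. 190.]
 [234. 168.]]
cam [-0.34868587  0.77683338  0.83400565]
0 [[216.0, 404.0], [232.0, 194.0]]
5 [[209.0, 396.0], [236.0, 198.0]]
10 [[203.0, 388.0], [240.0, 202.0]]
15 [[197.0, 379.0], [243.0, 207.0]]
20 [[191.0, 369.0], [247.0, 213.0]]
```

The residual lean is only about 4°. I'll let go on the bench so the bottle settles flat, then grip it again upright.

```bash

python3 -m pendant '[{"claw":30,"linear":[-0.5,0,0],"twist":0},{"claw":44,"linear":[0,0,0],"twist":0},{"claw":48,"linear":[0,0,0],"twist":0},{"claw":52,"linear":[0,0,0],"twist":0},{"claw":56,"linear":[0,0,0],"twist":0},{"claw":56,"linear":[0,0,0],"twist":0},{"claw":56,"linear":[0,0,0],"twist":0},{"claw":56,"linear":[0,0,0],"twist":0},{"claw":56,"linear":[0,0,0],"twist":0},{"claw":56,"linear":[0,0,0],"twist":0}]'
python3 - <<'E'
from h import *
go([.48,-.13,.0434])
im,d=snapshot('scene'); np.savez('s7',im=im,d=d); P=cloud('scene',d)
hsv=cv2.cvtColor(im,cv2.COLOR_RGB2HSV);o=get_obs()['tool_pos']
rr=(d>0)&(abs(P[...,0]-o[0])<.06)&(abs(P[...,1]-o[1])<.06)
pu=rr&(hsv[...,0]>125)&(hsv[...,0]<150)&(hsv[...,1]>80)&(P[...,2]>.06)
v,u=np.nonzero(pu);print('cap px',u.mean(),v.mean(),len(u),P[pu].mean(0),'top z',P[pu].max(0))
save('s7',cv2.resize(im[210:280,340:420],None,fx=8,fy=8,interpolation=cv2.INTER_CUBIC))
E
```

```text
clock: 17.13
tool_pos: [0.5194, -0.1404, 0.0366]
orientation: [20.7, 90.0, 5.6]
force: [-0.1, 0.1, 0.8]
opening: 0.0563
t 17.13 pos [ 0.5194 -0.1404  0.0366] xdir [ 0.  0. -1.] yaw_y 75.0 F [-0.1  0.1  0.8] open 56.3 j6 -110.8 -> tool shift mm [ -6.8  -0.2 -40.8]
cap px 369.73809523809524 236.38095238095238 42 [ 0.50611031 -0.1313      0.08984298] top z [ 0.5187879  -0.09644085  0.11218817]
```

View pics/s7.png

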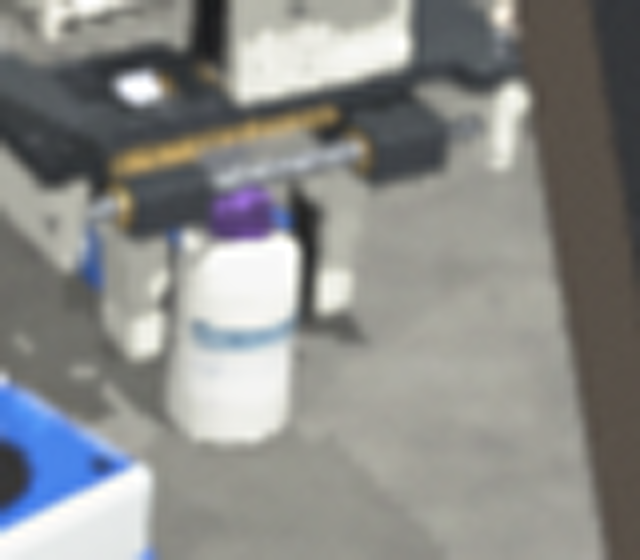

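```bash
python3 - <<'E'
from h import *
from scipy.optimize import least_squares
z=np.load('s7.npz');im,d=z['im'],z['d'];P=cloud('scene',d);hsv=cv2.cvtColor(im,cv2.COLOR_RGB2HSV)
v,u=np.mgrid[0:480,0:640]
# body region px
m=(u>=340+174/8)&(u<=340+294/8)&(v>=210+270/8)&(v<=210+435/8)&(d>0)
def fit(Q,tag):
    f=lambda c:np.hypot(Q[:,0]-c[0],Q[:,1]-c[1])-.022
    s=least_squares(f,[.518,-.14],loss='soft_l1',f_scale=.002);print(tag,len(Q),s.x,np.median(abs(s.fun)))
Q=P[m];Q=Q[(Q[:,2]>.01)&(Q[:,2]<.08)&(abs(Q[:,0]-.51)<.05)&(abs(Q[:,1]+.135)<.05)];fit(Q,'scene')
# same method on blue bottle, both cams, for the scene-camera bias
for n in('scene','top'):
    z=np.load(n+'.npz');P2=cloud(n,z['d'])
    s=(z['d']>0)&(abs(P2[...,0]-.47)<.05)&(abs(P2[...,1]+.33)<.05)&(P2[...,2]>.015)&(P2[...,2]<.078)
    Q=P2[s]
    f=lambda c:np.hypot(Q[:,0]-c[0],Q[:,1]-c[1])-.022
    r=least_squares(f,[.47,-.33],loss='soft_l1',f_scale=.002);print(n,len(Q),r.x,np.median(abs(r.fun)))
E
```

```text
scene 260 [ 0.51409451 -0.13915144] 0.0014196945932550692
scene 45 [ 0.46003433 -0.34605991] 0.000987176295825315
top 315 [ 0.46442514 -0.3486883 ] 0.0012232958128409084
```

The bottle stands upright, with its body at columns 170–295 in the crop and the pads clear of it. Its centre measures about (0.5185, −0.142), within 2 mm of the tool axis. I'll grip it again, lift it and carry it over.

```bash

python3 -m pendant '[{"claw":51,"linear":[0,0,0],"twist":0},{"claw":48,"linear":[0,0,0],"twist":0},{"claw":46,"linear":[0,0,0],"twist":0},{"claw":45,"linear":[0,0,0],"twist":0},{"claw":44,"linear":[0,0,0],"twist":0},{"claw":42,"linear":[0,0,0],"twist":0},{"claw":30,"linear":[0,0,0],"twist":0},{"claw":30,"linear":[0,0,0],"twist":0},{"claw":30,"linear":[0,0,0],"twist":0},{"claw":30,"linear":[0,0,0],"twist":0}]'
python3 -m pendant '[{"claw":30,"linear":[-6,0,0],"twist":0},{"claw":30,"linear":[-12,0,0],"twist":0},{"claw":30,"linear":[-18,0,0],"twist":0},{"claw":30,"linear":[-20,0,0],"twist":0},{"claw":30,"linear":[-20,0,0],"twist":0},{"claw":30,"linear":[-14,0,0],"twist":0},{"claw":30,"linear":[-6,0,0],"twist":0},{"claw":30,"linear":[0,10,0],"twist":0},{"claw":30,"linear":[0,20,0],"twist":0},{"claw":30,"linear":[0,25,0],"twist":0}]'
python3 -m pendant '[{"claw":30,"linear":[0,25,0],"twist":0},{"claw":30,"linear":[0,25,0],"twist":0},{"claw":30,"linear":[0,25,0],"twist":0},{"claw":30,"linear":[0,20,0],"twist":0},{"claw":30,"linear":[0,12,0],"twist":0},{"claw":30,"linear":[0,4.7,0],"twist":0},{"claw":30,"linear":[0,0,0],"twist":0},{"claw":30,"linear":[0,0,0],"twist":0},{"claw":30,"linear":[0,0,0],"twist":0},{"claw":30,"linear":[0,0,0],"twist":0}]'
python3 -c "
from h import *
go([.5622,.0208,.1])"
```

```text
clock: 18.02
tool_pos: [0.5194, -0.1404, 0.0367]
orientation: [-114.2, 90.0, -129.2]
force: [-0.3, -1.3, 0.4]
opening: 0.0438
clock: 18.85
tool_pos: [0.5329, -0.087, 0.1319]
orientation: [-174.1, 89.9, 170.8]
force: [0.1, 1.1, -1.2]
opening: 0.0438
clock: 19.68
tool_pos: [0.5623, 0.0197, 0.1326]
orientation: [-157.8, 90.0, -172.8]
force: [-0.4, 0.4, -0.5]
opening: 0.044
t 19.68 pos [0.5623 0.0197 0.1326] xdir [-0. -0. -1.] yaw_y 74.9 F [-0.4  0.4 -0.5] open 44.0 j6 -127.0 -> tool shift mm [32.6  1.  -0.3]
```

Now lower onto the plate: contact is expected with the TCP at about z = 0.0987.

```bash

python3 -m pendant '[{"claw":30,"linear":[10,1,0],"twist":0},{"claw":30,"linear":[10,0,0],"twist":0},{"claw":30,"linear":[6,0,0],"twist":0},{"claw":30,"linear":[3,0,0],"twist":0},{"claw":30,"linear":[2,0,0],"twist":0},{"claw":30,"linear":[1,0,0],"twist":0},{"claw":30,"linear":[0.8,0,0],"twist":0},{"claw":30,"linear":[0.7,0,0],"twist":0},{"claw":30,"linear":[0,0,0],"twist":0},{"claw":30,"linear":[0,0,0],"twist":0}]'
python3 -c "
from h import *
go([.5622,.0208,.0987])"
```

```text
clock: 20.52
tool_pos: [0.563, 0.0217, 0.0994]
orientation: [33.6, 90.0, 18.6]
force: [0.5, 0.4, -0.3]
opening: 0.0435
t 20.52 pos [0.563  0.0217 0.0994] xdir [ 0.  0. -1.] yaw_y 75.0 F [ 0.5  0.4 -0.3] open 43.5 j6 -127.1 -> tool shift mm [ 0.7 -1.1 -0.6]
```

```bash

python3 -m pendant '[{"claw":30,"linear":[0.4,-0.8,-0.4],"twist":0},{"claw":30,"linear":[0.3,0,0],"twist":0},{"claw":30,"linear":[0.3,0,0],"twist":0},{"claw":30,"linear":[0.3,0,0],"twist":0},{"claw":30,"linear":[0.3,0,0],"twist":0},{"claw":30,"linear":[0,0,0],"twist":0},{"claw":30,"linear":[0,0,0],"twist":0},{"claw":30,"linear":[0,0,0],"twist":0},{"claw":30,"linear":[0,0,0],"twist":0},{"claw":30,"linear":[0,0,0],"twist":0}]'
python3 -c "
from h import *
go([.5622,.0208,.0987])"
```

```text
clock: 21.35
tool_pos: [0.5623, 0.0208, 0.0986]
orientation: [5.9, 90.0, -9.1]
force: [-4.0, 0.7, 8.7]
opening: 0.0436
t 21.35 pos [0.5623 0.0208 0.0986] xdir [ 0.001 -0.    -1.   ] yaw_y 75.0 F [-4.   0.7  8.7] open 43.6 j6 -127.1 -> tool shift mm [-0.1 -0.1 -0.1]
```

```bash

python3 -m pendant '[{"claw":30,"linear":[-0.5,0,0],"twist":0},{"claw":42,"linear":[0,0,0],"twist":0},{"claw":46,"linear":[0,0,0],"twist":0},{"claw":50,"linear":[0,0,0],"twist":0},{"claw":55,"linear":[0,0,0],"twist":0},{"claw":60,"linear":[0,0,0],"twist":0},{"claw":65,"linear":[0,0,0],"twist":0},{"claw":70,"linear":[0,0,0],"twist":0},{"claw":70,"linear":[0,0,0],"twist":0},{"claw":70,"linear":[0,0,0],"twist":0}]'
python3 -m pendant '[{"claw":70,"linear":[-8,0,0],"twist":0},{"claw":70,"linear":[-20,0,0],"twist":0},{"claw":70,"linear":[-25,0,0],"twist":0},{"claw":70,"linear":[-25,0,0],"twist":0},{"claw":70,"linear":[-20,0,0],"twist":0},{"claw":70,"linear":[-15,0,0],"twist":0},{"claw":70,"linear":[0,-35,0],"twist":0},{"claw":70,"linear":[0,-40,0],"twist":0},{"claw":70,"linear":[0,-40,0],"twist":0},{"claw":70,"linear":[0,-40,0],"twist":0}]'
python3 -m pendant '[{"claw":70,"linear":[0,-40,0],"twist":0},{"claw":70,"linear":[0,-40,0],"twist":0},{"claw":70,"linear":[0,-25,0],"twist":0},{"claw":70,"linear":[0,0,0],"twist":0},{"claw":70,"linear":[0,0,0],"twist":0},{"claw":70,"linear":[0,0,0],"twist":0},{"claw":70,"linear":[0,0,0],"twist":0},{"claw":70,"linear":[0,0,0],"twist":0},{"claw":70,"linear":[0,0,0],"twist":0},{"claw":70,"linear":[0,0,0],"twist":0}]'
python3 - <<'E'
from h import *
from scipy.optimize import least_squares
go([.5622,.0208,.0987])
ims={}
for n in('top','scene'):
    im,d=snapshot(n);ims[n]=im;P=cloud(n,d);hsv=cv2.cvtColor(im,cv2.COLOR_RGB2HSV);x,y,z=P[...,0],P[...,1],P[...,2]
    reg=(d>0)&(x>.40)&(x<.68)&(y>-.08)&(y<.11);yel=(hsv[...,0]>20)&(hsv[...,0]<35)&(hsv[...,1]>120)
    dk=reg&(z>.045)&(z<.07)&~yel;print(n,'deck',cv2.minAreaRect((P[dk][:,:2]*1000).astype(np.float32)))
    di=reg&(z>.078)&(z<.095)&(x<.522);print(n,'bar',di.sum(),cv2.minAreaRect((P[di][:,:2]*1000).astype(np.float32)))
    b=reg&(z>.075)&(z<.139)&(x>.527);Q=P[b]
    r=least_squares(lambda c:np.hypot(Q[:,0]-c[0],Q[:,1]-c[1])-.022,[.56,.02],loss='soft_l1',f_scale=.002);print(n,'bottle',len(Q),r.x,np.median(abs(r.fun)))
    pu=reg&(hsv[...,0]>125)&(hsv[...,0]<150)&(hsv[...,1]>80)&(z>.1);print(n,'cap',P[pu].mean(0),P[pu].max(0))
a=cv2.resize(ims['top'][205:305,270:355],(425,500),interpolation=cv2.INTER_CUBIC);b=cv2.resize(ims['scene'][200:300,285:360],(375,500),interpolation=cv2.INTER_CUBIC)
save('end',np.hstack([a,b]))
E
```

```text
clock: 22.18
tool_pos: [0.5622, 0.0209, 0.098]
orientation: [-156.7, 90.0, -171.7]
force: [-0.1, -0.0, -0.6]
opening: 0.0694
clock: 23.02
tool_pos: [0.5215, -0.1299, 0.2121]
orientation: [17.3, 89.9, 2.4]
force: [0.2, -0.7, -0.3]
opening: 0.0698
clock: 23.85
tool_pos: [0.4952, -0.2295, 0.2111]
orientation: [41.5, 90.0, 26.6]
force: [0.6, 0.3, -0.7]
opening: 0.07
t 23.85 pos [ 0.4952 -0.2295  0.2111] xdir [ 0.  0. -1.] yaw_y 75.1 F [ 0.6  0.3 -0.7] open 70.0 j6 -100.7 -> tool shift mm [1.124e+02 2.591e+02 2.000e-01]
top deck ((526.247314453125, 42.31064987182617), (163.5175323486328, 76.10088348388672), 4.836967468261719)
top bar 0 ((0.0, 0.0), (0.0, 0.0), 0.0)
top bottle 81 [0.5568643  0.01808843] 0.0018966722446258077
top cap [0.53433945 0.03119827 0.43996187] [0.5609599  0.03210318 0.61971811]
scene deck ((524.0037841796875, 21.86153793334961), (164.49822998046875, 119.12283325195312), 0.6312731504440308)
scene bar 56 ((484.0294494628906, 20.42313575744629), (12.166593551635742, 45.657745361328125), 63.26658630371094)
scene bottle 358 [0.55719967 0.02197568] 0.0017053270747846572
scene cap [0.55221769 0.02768062 0.15039993] [0.56354668 0.03479991 0.15877757]
```

View pics/end.png

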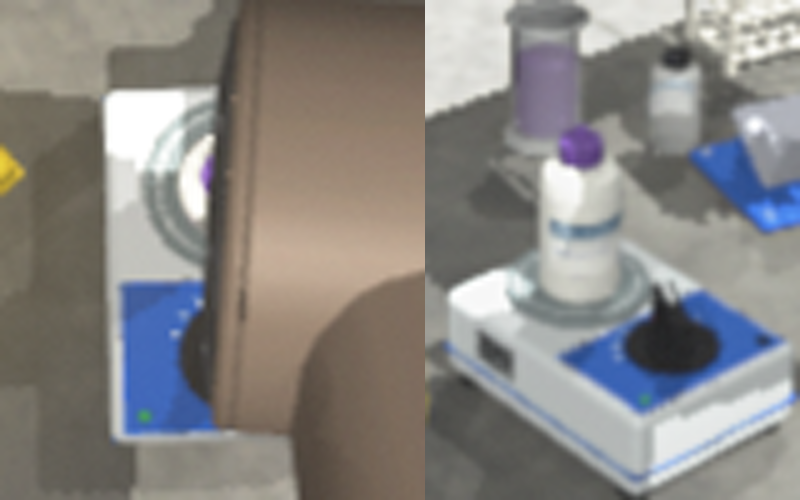

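The bottle stands upright in the middle of the plate (right panel: cap at (580,147), base at (582,290)). The stirrer's edges have not moved, and the dial is still near the mark. Handing in.

```bash
python3 -c "
from plant import *
print(close_job())"
```

```text
the job is handed in; nothing more can be done
None
```

The dial is at the red mark and the purple-capped bottle stands upright in the middle of the white stirrer's plate. I handed the job in at about 24 s of the 51 s allowed.

**What I did**
- **Dial:** I gripped the bar and pressed down with 20–25 N while turning it clockwise by about 70°. The force briefly reached 36 N before the turn, and I eased it off.
- **Bottle:** I took it from the rest by its sides and lifted it along its axis. The tool can only point down, so I righted the bottle against the bare bench. I let it settle there, gripped it again upright and placed it on the plate.

**Last checks**
- **Dial:** it read 0.47 rad from the wrist camera after turning and about 0.48 at the end; the allowed range is 0.33 to 0.57.
- **Stirrer:** the deck measured within about 1 mm of its starting place.
- **Bottle:** its axis is about 1 mm from the plate's centre. That figure is the scene camera's reading after correcting for an offset of about 5 mm against the top camera. It looks upright in the scene view.
- **Arm:** it was well clear, with no contact force.

**Weak or missing checks**
- At the end the arm hid part of the stirrer from the top camera, so its final readings of the deck, dial and cap were not usable.
- I did not measure the blue-capped bottle, the glass jar or the specimen cup again at the end. The arm's path stayed clear of them, and it met no unexpected force.

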